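# Poise a four-tip dispensing head over a row of vials

### The arm

A 6-joint arm with a two-finger parallel gripper is mounted at the origin on a cart in front of the work surface, level with it; the furniture and walls round the work are solid. World frame = base frame: x ahead of the robot, y to its left, z up, the work surface at z = 0. Lengths are in m, angles in rad, forces in N, time in s.
With the tool pointing down it reaches from about 0.25 to 0.725 m from the base axis. Payload 4 kg.
Tool frame: the origin (TCP) lies midway between the tips of the shut fingers; the grasp point (between the pads) lies 19 mm behind it; z points along the fingers, y is the direction in which the jaws open and shut (so a half turn about z gives the same grasp; the last joint's range is limited). The gripper opens to 85 mm and grips with 20 to 120 N. Pads are 22 mm wide; open, the fingers measure 114 mm over their backs; the gripper's body (76 mm by 85 mm) begins 54 mm behind the grasp point. The pads swing forward as they close: fully open they stand 13 mm farther back than shut.
Start: joints at [1.128, 0.241, 0.005, 1.335, 0, 1.571], TCP at [0.214, 0.452, 0.231] pointing down, gripper open.
Joint ranges: [-2.72, 2.72], [-1.05, 1.87], [-1.09, 1.28], [-1.99, 2.15], [-1.42, 1.44], [-3.14, 3.14]. Speed limits (rad/s): [2.79, 2.79, 3.14, 3.14, 3.14, 3.14].

### API

Orientations are given as a unit quaternion [w, x, y, z].
In Python, from station import sense, grab_frame, hand_in, boxes_of gives the robot as it stands.
- The arm moves only by the tool play_rows, never from a script. Its argument "targets" is one flat list of numbers, 4 for each row, row after row: the shift along the tool's x, y, z in cm, then the turn about the tool's z in degrees. In form: [tx, ty, tz, roll, tx, ty, tz, roll, ...]. A call has exactly 5 rows; each row is the pose to reach, as a shift and turn from the pose measured when the call began, along the tool's axes at that moment; what a row does not reach only later rows make up. A row lasts 1/8 s, in which the tool goes at most 62.5 mm and 10.7 degrees, less where a joint would pass 70% of its speed; a pose out of reach is approached as far as the arm can. A call with a gripper value outside its range is refused whole. "claw" is the closure, from -1 (fully open) to 1 (shut), so that 0 is half open, set as the call begins (left out, the last holds). The fingers move at their own pace and stop on an object; the grip force is fixed at half the most. Time passes only in rows, so rows that repeat a pose let the fingers close, or fill a call up. It gives the time, the measured TCP pose, the force and the opening at its end, in the units of the state.
- sense(): the state, without advancing time (a new reading comes with each control period).
- grab_frame(name): name is "side" or "top"; returns a dict with "img" (480x640x3 uint8, red, green, blue), "depth" (480x640 float32, m along the optical axis (not along the pixel's ray), 0 where there is no reading), "intrinsics" (3x3 intrinsics, pixels), "world_from_camera" (4x4, takes a point from camera to world coordinates). Camera axes: x right, y down, z forward; pixel columns grow to the right and rows downward; lengths in m; the calibration is good to about 2 mm. A picture is of the moment at which its call begins.
- hand_in(): hands the job in, once; it reports no verdict.
Trained networks look in the newest picture that a camera, given by its name, has taken for a name from the list of things; names that differ only in an ending like _2 or _b are one class to them, and where a whole thing is asked for, a point or a joint stands for the part that bears it (a point fixed in the world has none). Each returns a list of dicts, best first, with "score" (0 to 1); they miss things now and then, are a little off and sometimes report something else, mostly with a low value. They report only what shows in the picture. A call takes as long as a camera call. They do not tell look-alikes from the thing itself.
- boxes_of(camera, target): "extent" ([left, top, right, bottom] in pixels, round what is visible of it).
The state is a dict: "time": time; "q": joint angles; "qvel": joint speeds; "effort": joint torques, N m; "tcp_pos": TCP position; "orientation": TCP orientation; "ft_force": force on the tool from outside, world axes, zero at the start; "wrist_torque": the same for the moment, N m; "gripper_width": finger opening in m.
Only numpy, scipy, OpenCV 4.12 (cv2) and the standard library are available. Lean on these libraries where they do the work, as an engineer would, in place of code of your own. Each camera call takes 0.05 s, during which the arm holds its last target. There are 200 camera calls.

### The job

Take the blue-handled four-tip dispensing head by its handle, pull it up out of its sprung cradle and carry it over the stock jars without disturbing them. Bring it down to the green rack and stop with its four tips hovering about a centimetre above the open vials, upright, each tip centred over its own vial mouth (either way round) and touching nothing. Finish there, still holding the head steady in the gripper: it is not put down or let go.

Things in the scene. Friction and masses are not known exactly. Their poses are not given: they have to be found in the camera images.
- dispenser: Loose upright four-tip dispensing head, 0.2-0.35 kg. Origin: centre of its blue handle, 24 (x) by 46 (y) by 54 mm tall (z up), a white button 6 mm high on top; grip it across x, from above. Below: grey flange 48 by 88 mm, z -33 to -27; white block 24 by 88 mm, z -64 to -33; four orange tips at y = -33, -11, 11, 33 mm, lower ends at z = -103 mm. Half a turn about z makes no difference.
- tip_a (a point): lower end of the outermost tip on the head's +y side (3 mm across there), at [0, 33, -103] mm from the head's origin
- tip_d (a point): lower end of the outermost tip on the head's -y side, at [0, -33, -103] mm from the head's origin
- cradle: Fixed cradle, origin under its centre: dark base 96 (x) by 200 (y) by 10 mm, white end posts 99 mm tall at y = +-80 mm, two rails along y at x = +-21 mm, tops 100 mm up, on which the head's flange rests. A sprung ball in each post overhangs a ridge on the head: pulling straight up takes about 5 to 15 N beyond the weight over the first 10 mm; its tips clear the rails after 75 mm of lift.
- vial_rack: Green rack fixed to the worktop, 44 (x) by 116 (y) by 34 mm high, holding four open glass vials in a row along y at y = -33, -11, 11, 33 mm; each vial is 19 mm across outside, 16 mm inside, its mouth 55 mm above the worktop. Origin: centre of the underside; z up. Behind the working area (x over 0.6 m) wall cabinets hang from 0.58 m above the worktop: keep the wrist clear of them.
- mouth_a (a point): centre of the mouth of the outermost vial on the rack's +y side, at [0, 33, 55] mm from the rack's origin
- mouth_d (a point): centre of the mouth of the outermost vial on the rack's -y side, at [0, -33, 55] mm from the rack's origin
- tall_jar_mid (a point): centre (55 mm up) of a loose upright white jar with white lid, 68 mm across, 110 mm tall, standing between cradle and rack
- brown_bottle_mid (a point): centre (50 mm up) of a loose upright brown bottle with black cap, 48 mm across, 100 mm tall, standing between cradle and rack
- blue_jar_mid (a point): centre (45 mm up) of a loose upright white jar with a blue stripe, 68 mm across, 90 mm tall, standing between cradle and rack
There are look-alikes about, which are no part of the job. What is shaped like the dispenser but purple is not meant.

How it is judged:
By the outcome, as a careful person would: the job done as asked, in the order asked, and still so for the second after the job is handed in, while the arm keeps its last pose, push and grip.
It also fails if it takes over 48 s, if anything falls off the work surface, if the arm or the gripper's body presses on something with over 40 N, if the wrist force passes 120 N, or if a joint passes its speed limit or range.

## Working session

There is one attempt and no reset: what is moved stays moved. The work goes in short steps, Python scripts to look and compute and a tool call to move; the robot and the scene stay as the last step left them, time stands still between calls to the robot, and variables do not carry over. Pictures are saved under pics/ and viewed, on a budget of 10 in all, crops included, one or two more only if the job needs it, and the job is handed in when it is done.

Besides the shell and the picture viewer there is one more tool, called after "Emit:" in YAML: its name, and indented under it one key for each argument. play_rows: Moves the arm, as the interface text tells. Its arguments: {"type":"object","properties":{"targets":{"type":"array"},"claw":{"type":"number"}},"required":["targets"]}

```bash
mkdir -p pics; cat > h.py <<'E'
import numpy as np, cv2
from station import sense, grab_frame, hand_in, boxes_of
def save(f,n): cv2.imwrite('pics/'+n, cv2.cvtColor(f['img'],cv2.COLOR_RGB2BGR))
def cloud(f):
    K=f['intrinsics'];d=f['depth'];v,u=np.mgrid[:480,:640]
    P=np.stack([(u-K[0,2])/K[0,0]*d,(v-K[1,2])/K[1,1]*d,d],-1)
    T=f['world_from_camera'];W=P@T[:3,:3].T+T[:3,3];W[d<=0]=np.nan;return W
E
python3 - <<'E'
from h import *
np.set_printoptions(precision=4,suppress=True)
s=sense();print(s['time'],s['tcp_pos'],s['orientation'],s['gripper_width'])
for c in('top','side'):
    f=grab_frame(c);save(f,c+'0.png');np.savez(c+'0.npz',**f)
    print(c,f['world_from_camera'])
    for n in('dispenser','cradle','vial_rack','tall_jar_mid','brown_bottle_mid','blue_jar_mid'):
        print(n,[(np.round(b['extent']).tolist(),round(b['score'],2)) for b in boxes_of(c,n)])
E
```

```text
0.0 [0.214  0.4512 0.2304] [-0.0002  0.2196  0.9756 -0.001 ] 0.08527562834681367
top [[ 0.4449 -0.8117  0.3783 -0.1862]
 [-0.8956 -0.4034  0.1877 -0.5335]
 [ 0.0003 -0.4223 -0.9065  1.6967]
 [ 0.      0.      0.      1.    ]]
dispenser [([439.0, 301.0, 473.0, 334.0], 0.8), ([326.0, 233.0, 351.0, 257.0], 0.63)]
cradle [([311.0, 227.0, 368.0, 280.0], 0.76)]
vial_rack [([196.0, 208.0, 230.0, 230.0], 0.98)]
tall_jar_mid [([270.0, 193.0, 295.0, 223.0], 0.63), ([326.0, 237.0, 354.0, 258.0], 0.35)]
brown_bottle_mid [([256.0, 217.0, 271.0, 236.0], 0.8), ([325.0, 232.0, 352.0, 258.0], 0.65)]
blue_jar_mid [([248.0, 231.0, 269.0, 262.0], 0.56), ([270.0, 192.0, 291.0, 220.0], 0.48)]
side [[ 0.8483 -0.2154  0.4838 -0.1513]
 [-0.5296 -0.3477  0.7738 -1.2254]
 [ 0.0016 -0.9126 -0.4089  0.6369]
 [ 0.      0.      0.      1.    ]]
dispenser [([320.0, 236.0, 350.0, 276.0], 0.98), ([410.0, 352.0, 477.0, 398.0], 0.64)]
cradle [([307.0, 246.0, 368.0, 313.0], 0.75)]
vial_rack [([232.0, 224.0, 250.0, 248.0], 0.85)]
tall_jar_mid [([295.0, 219.0, 320.0, 260.0], 0.92), ([249.0, 231.0, 272.0, 270.0], 0.15)]
brown_bottle_mid [([274.0, 229.0, 287.0, 257.0], 0.85)]
blue_jar_mid [([247.0, 232.0, 270.0, 274.0], 0.68)]
```

View pics/top0.png

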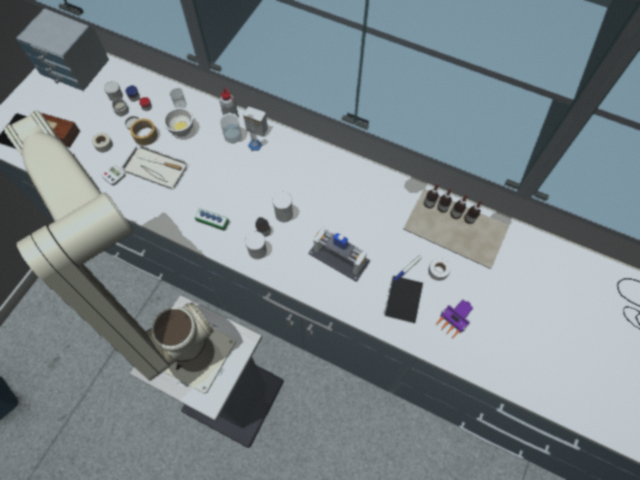

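View pics/side0.png

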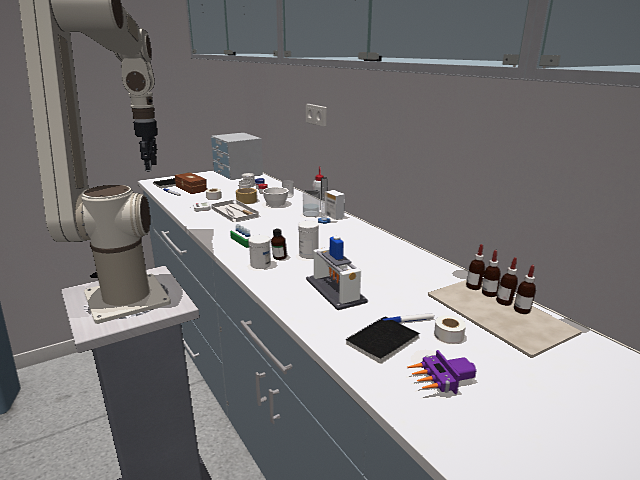

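The top picture shows the blue-handled head in the cradle at (340,241), and the side picture shows it at (336,248). The purple look-alike lies flat at top (457,316) and side (445,372). The blue upright one in the cradle fits the description. The green rack is at top (212,217), and the three jars are at (283,207), (263,226) and (256,244). I'll confirm with one crop and measure.

```bash
python3 - <<'E'
from h import *
np.set_printoptions(precision=4,suppress=True)
F={c:dict(np.load(c+'0.npz')) for c in('top','side')}
a=cv2.resize(F['top']['img'][190:290,190:380],None,fx=4,fy=4,interpolation=cv2.INTER_CUBIC)[:, :760]
b=cv2.resize(F['side']['img'][205:315,220:380],None,fx=4,fy=4,interpolation=cv2.INTER_CUBIC)
b=cv2.resize(b,(290,200)); 
im=np.zeros((600,760,3),np.uint8);im[:400,:760]=a;im[400:600,:290]=b
cv2.imwrite('pics/crop1.png',im[...,::-1])
R={'top':{'h':(322,228,356,262),'g':(192,205,234,233),'tj':(270,190,298,225),'br':(253,215,273,238),'bj':(244,229,271,263),'cr':(305,222,372,282)},
'side':{'h':(318,230,352,280),'g':(228,220,254,250),'tj':(293,217,322,262),'br':(272,227,289,260),'bj':(245,230,273,276),'cr':(303,240,372,316)}}
for c in F:
    W=cloud(F[c]);hsv=cv2.cvtColor(F[c]['img'],cv2.COLOR_RGB2HSV)
    H,S,V=[hsv[...,i].astype(int) for i in range(3)]
    for n,(l,t,r,bb) in R[c].items():
        m=np.zeros(H.shape,bool);m[t:bb,l:r]=1
        if n=='h': m&=(abs(H-113)<14)&(S>120)&(V>40)
        if n=='g': m&=(abs(H-65)<20)&(S>90)
        P=W[m];P=P[np.isfinite(P[:,0])&(P[:,2]>.012)]
        zt=np.percentile(P[:,2],97);T=P[P[:,2]>zt-(.012 if n!='g' else .04)]
        mr=cv2.minAreaRect((T[:,:2]*1000).astype(np.float32))
        print(c,n,len(P),'ztop',zt,'med',np.median(T,0),'rect',np.round(mr[0],1),np.round(mr[1],1),round(mr[2],1))
E
```

```text
top h 90 ztop 0.16559191708065496 med [ 0.5069 -0.2677  0.1586] rect [ 509.1 -268.4] [23.5 43. ] 0.4
top g 47 ztop 0.03139909588265328 med [0.4182 0.1861 0.0251] rect [419.1 193.8] [ 28.6 104.6] 20.3
top tj 485 ztop 0.11484593982400969 med [ 0.576  -0.0156  0.1087] rect [576.5 -15.6] [67.6 66.6] 39.4
top br 264 ztop 0.09953962864291045 med [0.471  0.0116 0.0924] rect [456.2  11.2] [76.3 34.7] 24.9
top bj 511 ztop 0.09433374925020706 med [ 0.4054 -0.0005  0.0885] rect [406.9   0.1] [68.9 64.9] 28.2
top cr 1091 ztop 0.1606761878263529 med [ 0.511  -0.2691  0.1592] rect [ 512.3 -268.3] [45. 28.] 83.3
side h 248 ztop 0.15750608594796223 med [ 0.5047 -0.2848  0.1538] rect [ 510.5 -272.8] [43.5 21.5] 84.7
side g 80 ztop 0.028459915687474795 med [0.4183 0.1872 0.0206] rect [418.  200.3] [ 11.3 124.8] 7.1
side tj 742 ztop 0.10815361167540037 med [ 0.568  -0.0302  0.106 ] rect [531.  -96.9] [248.4  65.5] 60.4
side br 338 ztop 0.09565897554734676 med [0.4768 0.0105 0.0931] rect [477.   12.9] [23.7 27.3] 34.5
side bj 687 ztop 0.08853648817813782 med [ 0.4019 -0.0127  0.0865] rect [405.9  -3.9] [71.3 63. ] 60.2
side cr 1884 ztop 0.1481499364431781 med [ 0.5043 -0.2873  0.1481] rect [ 512.5 -275.7] [38.1 26. ] 85.0
```

View pics/crop1.png

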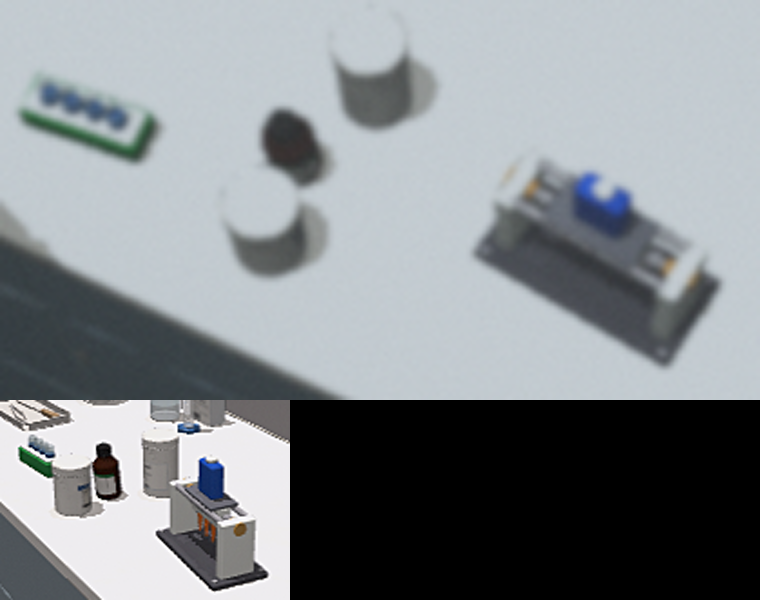

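The crop confirms it: blue handle with a white button, seated in the cradle between the white posts at crop (605,200). Next I'll refine the yaws of the cradle and rack.

```bash
python3 - <<'E'
from h import *
np.set_printoptions(precision=1,suppress=True)
F={c:dict(np.load(c+'0.npz')) for c in('top','side')}
def rect(P,n):
    mr=cv2.minAreaRect((P[:,:2]*1000).astype(np.float32));print(n,len(P),np.array(mr[0]),np.array(mr[1]),round(mr[2],1),'zmed',np.median(P[:,2])*1000)
allr=[];allc=[]
for c in F:
    W=cloud(F[c]);hsv=cv2.cvtColor(F[c]['img'],cv2.COLOR_RGB2HSV).astype(int);H,S,V=[hsv[...,i] for i in range(3)]
    X,Y,Z=[W[...,i] for i in range(3)]
    nb=(abs(X-.51)<.14)&(abs(Y+.27)<.15)
    rect(W[nb&(abs(Z-.010)<.006)&(V<110)],c+' base'); 
    P=W[nb&(abs(Z-.099)<.005)];rect(P,c+' level99')
    for s in(1,-1):
        Q=P[(P[:,1]+.27)*s>.065];print('  post',s,len(Q),Q.mean(0)*1000)
    g=(abs(X-.42)<.05)&(abs(Y-.19)<.09)
    rect(W[g&(Z>.026)&(Z<.04)],c+' racktop'); rect(W[g&(Z>.012)&(Z<.07)],c+' rackall')
    P=W[g&(Z>.042)&(Z<.07)];rect(P,c+' vials')
    gm=g&(abs(H-65)<20)&(S>60)
    P=W[gm&(Z>.004)&(Z<.04)];P=P[np.argsort(P[:,1])]
    rect(P,c+' green');A=np.polyfit(P[:,1],P[:,0],1);print('  green yaw',np.degrees(np.arctan(-A[0])),'y',P[0,1]*1000,P[-1,1]*1000)
E
```

```text
top base 597 [ 511.7 -270.8] [194.3  92.2] 84.2 zmed 9.415399772111588
top level99 330 [ 511.4 -268.7] [183.9  57.9] 83.2 zmed 98.85560675354942
  post 1 77 [ 519.3 -191.5   97.7]
  post -1 68 [ 503.  -347.3   97.9]
top racktop 218 [437.5 202.7] [ 45.1 116.6] 6.3 zmed 32.27715818317167
top rackall 406 [441.6 209.8] [ 55.2 130.4] 5.6 zmed 32.74866001718213
top vials 89 [438.9 200.4] [20.8 95.8] 4.5 zmed 49.10273152847222
top green 94 [421.4 195.4] [ 37.5 114.5] 22.8 zmed 24.258244759973845
  green yaw 12.974432294534562 y 142.9080677816279 254.35545332755248
side base 691 [ 511.4 -273.1] [201.3  96.5] 83.2 zmed 7.45949116422262
side level99 341 [ 511.4 -271.2] [183.   55.7] 84.2 zmed 97.50035960462466
  post 1 47 [ 514.4 -192.9   96.4]
  post -1 81 [ 505.  -350.1   96.3]
side racktop 111 [434.4 199.8] [ 40.6 112.2] 5.8 zmed 30.80068858433016
side rackall 265 [434.2 201.8] [ 40.9 125.1] 5.4 zmed 31.11558263350467
side vials 71 [438.7 202.4] [22.8 89.5] 3.9 zmed 49.33026319014111
side green 114 [418.  200.3] [ 11.3 124.8] 7.1 zmed 17.32133483945092
  green yaw 6.52103732668539 y 137.74818214963668 262.75703306208476
```

Emit:
play_rows:
  targets: [-11.5,-10.4,0,10,-23,-21,0,20,-34.5,-31.4,0,30,-46,-42,0,40,-57.5,-52.4,0,50]
  claw: -1

```text
time: 1.32
tcp_pos: [0.3333, 0.161, 0.2317]
orientation: [0.0, 0.613, 0.79, 0.001]
ft_force: [1.3, 1.1, 0.3]
gripper_width: 0.0856
```

```bash
cat >> h.py <<'E'
from scipy.spatial.transform import Rotation as Ro
def to(p,yaw):
    """print shift (cm, tool axes) and roll (deg) to TCP position p with tool y along yaw (deg, mod 180)"""
    s=sense();w,x,y,z=s['orientation'];R=Ro.from_quat([x,y,z,w]).as_matrix()
    d=R.T@(np.array(p)-s['tcp_pos'])*100
    cur=np.degrees(np.arctan2(R[1,1],R[0,1]));roll=-(((yaw-cur)+90)%180-90)
    print('t',s['time'],'tcp',np.round(s['tcp_pos'],4),'yaw',round(cur,1),'tilt',np.round(R[:2,2],4),'F',np.round(s['ft_force'],1),'w',round(s['gripper_width'],4),'q6',round(s['q'][5],2))
    print('shift',np.round(d,2),'roll',round(roll,1))
E
python3 -c "
from h import *
to([.5115,-.2705,.231],-6)"
```

```text
t 1.325 tcp [0.3333 0.161  0.2317] yaw 14.3 tilt [0.0015 0.0007] F [1.3 1.1 0.3] w 0.0856 q6 1.77
shift [-46.22   6.57   0.07] roll 20.3
```

Emit:
play_rows:
  targets: [-6,0.9,0,4,-12,1.7,0,8,-18,2.6,0,12,-24,3.4,0,16,-30,4.3,0,20.3]

```text
time: 1.95
tcp_pos: [0.4499, -0.1212, 0.232]
orientation: [0.001, 0.744, 0.668, 0.001]
ft_force: [1.2, 0.1, -0.4]
gripper_width: 0.0853
```

```bash
python3 -c "
from h import *
to([.5115,-.2705,.231],-6)"
```

```text
t 1.95 tcp [ 0.4499 -0.1212  0.232 ] yaw -6.1 tilt [0.0026 0.0007] F [ 1.2  0.1 -0.4] w 0.0853 q6 1.41
shift [-14.19   7.72   0.1 ] roll -0.1
```

Emit:
play_rows:
  targets: [-4,2.2,0,0,-9,5,0,0,-14.2,7.7,0,0,-14.2,7.7,0,0,-14.2,7.7,0,0]

```text
time: 2.58
tcp_pos: [0.5108, -0.2704, 0.2315]
orientation: [-0.0, 0.744, 0.668, 0.001]
ft_force: [-0.3, 0.9, -0.6]
gripper_width: 0.0852
```

```bash
python3 - <<'E'
from h import *
to([.5115,-.2705,.205],-6)
f=grab_frame('side');save(f,'s1.png');np.savez('s1.npz',**f)
i=f['img'][180:320,270:430];cv2.imwrite('pics/s1c.png',cv2.resize(i,None,fx=4,fy=4,interpolation=cv2.INTER_CUBIC)[...,::-1])
E
```

```text
t 2.575 tcp [ 0.5108 -0.2704  0.2315] yaw -6.2 tilt [0.0014 0.0017] F [-0.3  0.9 -0.6] w 0.0852 q6 1.19
shift [-0.    0.06  2.65] roll -0.2
```

View pics/s1c.png

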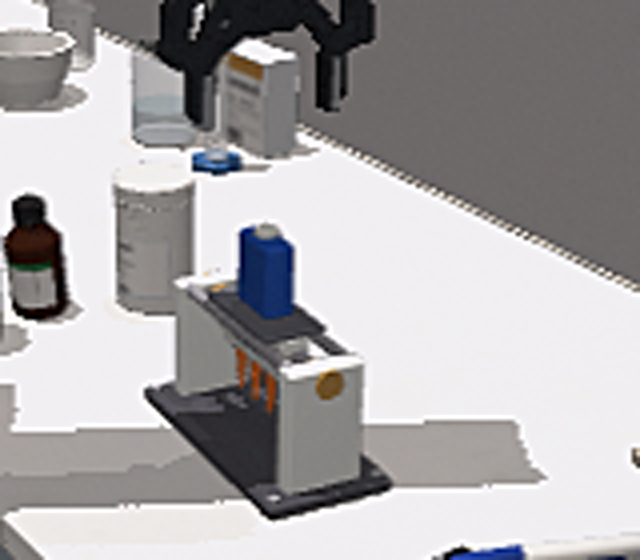

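The open fingers, at crop (200,100) and (330,90), straddle the handle at (265,270). Descending.

Emit:
play_rows:
  targets: [0,0,3,0,0,0,6,0,0,0,9,0,0,0,11,0,0,0,11.5,0]

```text
time: 3.25
tcp_pos: [0.5101, -0.2677, 0.1162]
orientation: [-0.001, 0.743, 0.669, 0.001]
ft_force: [-1.2, 0.1, 0.2]
gripper_width: 0.0852
```

```bash
python3 -c "
from h import *
to([.5115,-.2705,.115],-6)"
```

```text
t 3.25 tcp [ 0.5101 -0.2677  0.1162] yaw -6.0 tilt [-0.0001  0.0026] F [-1.2  0.1  0.2] w 0.0852 q6 1.19
shift [-0.26  0.17  0.12] roll 0.0
```

Emit:
play_rows:
  targets: [-0.26,0.17,0.1,0,-0.26,0.17,0.1,0,-0.26,0.17,0.1,0,-0.26,0.17,0.1,0,-0.26,0.17,0.1,0]
  claw: 1

```text
time: 3.88
tcp_pos: [0.5124, -0.2709, 0.1164]
orientation: [0.0, 0.743, 0.669, 0.001]
ft_force: [0.3, 0.5, 4.7]
gripper_width: 0.0234
```

```bash
python3 -c "
from h import *
to([.5115,-.2705,.115],-6)"
```

```text
t 3.875 tcp [ 0.5124 -0.2709  0.1164] yaw -6.0 tilt [0.0023 0.0017] F [0.3 0.5 4.7] w 0.0234 q6 1.19
shift [ 0.03 -0.09  0.14] roll 0.0
```

Emit:
play_rows:
  targets: [0,0,0,0,0,0,-0.3,0,0,0,-0.6,0,0,0,-0.9,0,0,0,-1.2,0]

```text
time: 4.5
tcp_pos: [0.5119, -0.2707, 0.1283]
orientation: [-0.0, 0.743, 0.669, 0.001]
ft_force: [0.8, 1.0, -4.6]
gripper_width: 0.0235
```

Emit:
play_rows:
  targets: [0,0,-0.4,0,0,0,-0.9,0,0,0,-1.5,0,0,0,-2.1,0,0,0,-2.7,0]

```text
time: 5.12
tcp_pos: [0.512, -0.2708, 0.1559]
orientation: [-0.0, 0.743, 0.669, 0.001]
ft_force: [-0.2, -0.2, -1.9]
gripper_width: 0.0234
```

```bash
python3 -c "
from h import *
to([.5115,-.2705,.25],-6)"
```

```text
t 5.125 tcp [ 0.512  -0.2708  0.1559] yaw -6.0 tilt [0.0015 0.002 ] F [-0.2 -0.2 -1.9] w 0.0234 q6 1.19
shift [ 0.05 -0.04 -9.41] roll -0.0
```

Emit:
play_rows:
  targets: [0,0,-1.5,0,0,0,-3.5,0,0,0,-5.5,0,0,0,-7.5,0,0,0,-9.4,0]

```text
time: 5.75
tcp_pos: [0.5119, -0.2711, 0.2517]
orientation: [0.0, 0.743, 0.669, 0.001]
ft_force: [-0.1, -0.8, -1.6]
gripper_width: 0.0229
```

```bash
python3 - <<'E'
from h import *
to([.437,.201,.25],5.3)
f=grab_frame('side');np.savez('s2.npz',**f)
i=f['img'][170:310,270:430];cv2.imwrite('pics/s2c.png',cv2.resize(i,None,fx=4,fy=4,interpolation=cv2.INTER_CUBIC)[...,::-1])
E
```

```text
t 5.75 tcp [ 0.5119 -0.2711  0.2517] yaw -6.0 tilt [0.0025 0.0014] F [-0.1 -0.8 -1.6] w 0.0229 q6 1.19
shift [ 46.16 -12.39   0.22] roll -11.3
```

View pics/s2c.png

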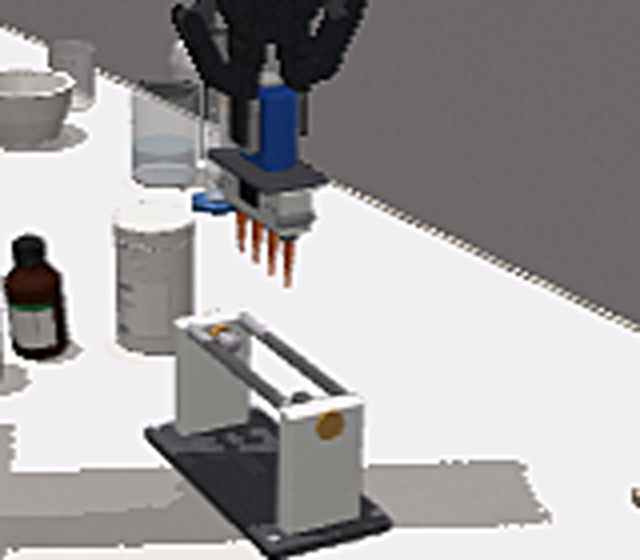

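The head is out and held upright, with its tips at crop (240–290,250–285) well above the cradle. Carrying it over now.

Emit:
play_rows:
  targets: [1,-0.3,0,0,3.5,-1,0,-1,7.5,-2,0,-2,12,-3.2,0,-3,16.5,-4.4,0,-4]

```text
time: 6.42
tcp_pos: [0.4853, -0.101, 0.2536]
orientation: [0.002, 0.719, 0.695, 0.002]
ft_force: [0.7, 0.9, -2.6]
gripper_width: 0.0233
```

```bash
python3 -c "
from h import *
to([.437,.201,.25],5.3)"
```

```text
t 6.425 tcp [ 0.4853 -0.101   0.2536] yaw -2.0 tilt [ 0.0056 -0.0001] F [ 0.7  0.9 -2.6] w 0.0233 q6 1.4
shift [30.02 -5.87  0.33] roll -7.3
```

Emit:
play_rows:
  targets: [4.5,-0.9,0,-1,9,-1.8,0,-2.5,13.5,-2.7,0,-4,17.5,-3.5,0,-5.5,20.5,-4,0,-7.3]

```text
time: 7.05
tcp_pos: [0.4509, 0.1072, 0.2529]
orientation: [0.002, 0.672, 0.74, 0.002]
ft_force: [0.3, -0.3, -2.7]
gripper_width: 0.0234
```

```bash
python3 -c "
from h import *
to([.437,.201,.25],5.3)"
```

```text
t 7.05 tcp [0.4509 0.1072 0.2529] yaw 5.5 tilt [0.0044 0.0001] F [ 0.3 -0.3 -2.7] w 0.0234 q6 1.71
shift [ 9.47 -0.49  0.29] roll 0.2
```

Emit:
play_rows:
  targets: [2.5,-0.1,0,0,5,-0.3,0,0,7.5,-0.4,0,0,9,-0.5,0,0,9.5,-0.5,0,0]

```text
time: 7.68
tcp_pos: [0.4361, 0.2018, 0.2526]
orientation: [0.002, 0.672, 0.741, 0.001]
ft_force: [-1.0, 0.1, -1.9]
gripper_width: 0.0226
```

Emit:
play_rows:
  targets: [0,0,1.5,0,0,0,3.5,0,0,0,5.5,0,0,0,7,0,0,0,7,0]

```text
time: 8.3
tcp_pos: [0.4354, 0.2007, 0.1813]
orientation: [0.001, 0.672, 0.74, -0.001]
ft_force: [-0.1, 0.3, -2.4]
gripper_width: 0.023
```

```bash
python3 - <<'E'
from h import *
to([.437,.201,.149],5.3)
a=[]
for c,(l,t,r,b) in(('side',(200,170,300,270)),('top',(170,150,270,250))):
    f=grab_frame(c);np.savez(c+'3.npz',**f)
    a.append(cv2.resize(f['img'][t:b,l:r],None,fx=4,fy=4,interpolation=cv2.INTER_CUBIC))
    for n in('tip_a','tip_d','dispenser','vial_rack'):
        print(c,n,[(np.round(x['extent'],1).tolist(),round(x['score'],2)) for x in boxes_of(c,n)])
cv2.imwrite('pics/a3.png',np.hstack(a)[...,::-1])
E
```

```text
t 8.3 tcp [0.4354 0.2007 0.1813] yaw 5.5 tilt [ 0.0008 -0.0022] F [-0.1  0.3 -2.4] w 0.023 q6 1.91
shift [0.02 0.16 3.23] roll 0.2
side tip_a [([413.7, 351.8, 477.9, 395.2], 0.85), ([230.0, 176.1, 248.2, 213.3], 0.82)]
side tip_d [([413.7, 351.8, 477.9, 395.2], 0.85), ([230.0, 176.1, 248.2, 213.3], 0.82)]
side dispenser [([410.1, 349.6, 477.8, 395.8], 0.71), ([228.4, 181.0, 252.2, 212.2], 0.69)]
side vial_rack [([228.9, 224.9, 251.2, 247.1], 0.78), ([306.7, 247.1, 365.6, 312.0], 0.54)]
top tip_a [([434.1, 302.7, 474.2, 336.4], 0.93), ([189.3, 186.4, 220.0, 209.0], 0.57)]
top tip_d [([434.1, 302.7, 474.2, 336.4], 0.93), ([189.3, 186.4, 220.0, 209.0], 0.57)]
top dispenser [([436.2, 301.1, 473.3, 336.2], 0.96), ([198.0, 189.1, 216.5, 209.2], 0.5)]
top vial_rack [([197.3, 208.7, 229.1, 226.4], 0.8)]
```

View pics/a3.png

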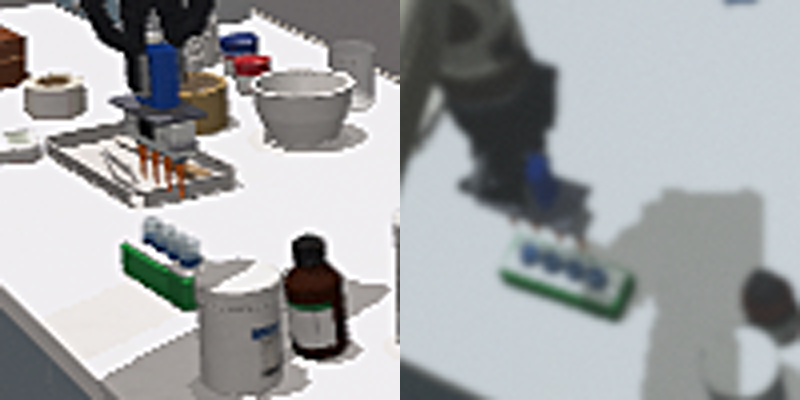

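The head is above the rack: tips at crop (145–180,150–195), vials at (150–190,235–255). I'll fit the head and rack models to both depth clouds.

```bash
cat > fit.py <<'E'
from h import *
from scipy.optimize import least_squares
def box(P,lo,hi):
    lo,hi=np.array(lo),np.array(hi);q=abs(P-(lo+hi)/2)-(hi-lo)/2
    return np.linalg.norm(np.maximum(q,0),axis=1)+np.minimum(q.max(1),0)
def cyl(P,y,r,z0,z1):
    q=np.stack([np.hypot(P[:,0],P[:,1]-y)-r,abs(P[:,2]-(z0+z1)/2)-(z1-z0)/2],1)
    return np.linalg.norm(np.maximum(q,0),axis=1)+np.minimum(q.max(1),0)
Y=(-33,-11,11,33)
def head(P): return np.min([box(P,(-12,-23,-27),(12,23,27)),box(P,(-24,-44,-33),(24,44,-27)),box(P,(-12,-44,-64),(12,44,-33))]+[cyl(P,y,2.5,-103,-64) for y in Y],0)
def rack(P): return np.min([box(P,(-22,-58,0),(22,58,34))]+[cyl(P,y,9.5,34,55) for y in Y],0)
def local(p,P): return (P-p[:3])@Ro.from_euler('zyx',p[3:6],degrees=True).as_matrix()
def fit(P,p0,sdf,free,gate=10):
    p=np.array(p0,float)
    for g in(gate,gate*.7,gate*.5):
        Q=P[abs(sdf(local(p,P)))<g]
        def fun(v): p[free]=v;return sdf(local(p,Q))
        r=least_squares(fun,p[free].copy(),loss='soft_l1',f_scale=1.5);p[free]=r.x
    return p.round(2),len(Q),round(np.median(abs(sdf(local(p,Q)))),2)
def pts(f,kind,p0):
    W=cloud(f)*1000;hsv=cv2.cvtColor(f['img'],cv2.COLOR_RGB2HSV).astype(int);H,S=hsv[...,0],hsv[...,1]
    ok=np.isfinite(W[...,0])&(np.hypot(W[...,0]-p0[0],W[...,1]-p0[1])<90)
    if kind=='rack': ok&=(W[...,2]>8)&(W[...,2]<62)
    else: ok&=(W[...,2]>p0[2]-108)&((W[...,2]<p0[2]-24)|((abs(H-113)<14)&(S>130)&(W[...,2]<p0[2]+30)))
    return W[ok]
E
python3 - <<'E'
from fit import *
np.set_printoptions(suppress=True)
hp=[436,200.7,198,5.5,0,0];rp=[437,201,0,5.8,0,0]
A=[];B=[]
for c in('top','side'):
    f=dict(np.load(c+'3.npz'));f0=dict(np.load(c+'0.npz'))
    h=pts(f,'head',hp);r=pts(f0,'rack',rp);A.append(h);B.append(r)
    print(c,'head',fit(h,hp,head,[0,1,2,3]),'6dof',fit(h,hp,head,[0,1,2,3,4,5]),'\n   rack',fit(r,rp,rack,[0,1,3]),fit(r,rp,rack,[0,1,2,3]))
print('both',fit(np.vstack(A),hp,head,[0,1,2,3,4,5]),fit(np.vstack(B),rp,rack,[0,1,3]))
E
```

```text
top head (array([436.03, 203.75, 198.73,   5.51,   0.  ,   0.  ]), 167, np.float64(1.11)) 6dof (array([435.4 , 205.59, 197.92,   7.35,   0.59,  -2.19]), 168, np.float64(1.02)) 
   rack (array([438.89, 204.81,   0.  ,   5.22,   0.  ,   0.  ]), 366, np.float64(1.5)) (array([438.74, 204.88,  -1.47,   5.1 ,   0.  ,   0.  ]), 373, np.float64(1.47))
side head (array([433.24, 201.24, 194.99,   5.4 ,   0.  ,   0.  ]), 398, np.float64(1.04)) 6dof (array([433.54, 201.91, 194.89,   5.25,   0.4 ,  -0.93]), 397, np.float64(1.04)) 
   rack (array([438.98, 203.22,   0.  ,   5.22,   0.  ,   0.  ]), 268, np.float64(1.66)) (array([438.66, 203.44,  -3.57,   5.26,   0.  ,   0.  ]), 276, np.float64(1.23))
both (array([432.95, 202.58, 197.83,   5.91,  -0.39,  -1.18]), 557, np.float64(1.41)) (array([438.85, 204.43,   0.  ,   5.34,   0.  ,   0.  ]), 631, np.float64(1.58))
```

Emit:
play_rows:
  targets: [0.12,0.39,0,0,0.12,0.39,0.6,0,0.12,0.39,1.4,0,0.12,0.39,2.2,0,0.12,0.39,2.6,0]

```text
time: 9.43
tcp_pos: [0.4399, 0.2032, 0.1559]
orientation: [0.001, 0.672, 0.741, 0.001]
ft_force: [-0.5, -0.1, -1.2]
gripper_width: 0.0232
```

Emit:
play_rows:
  targets: [0,0,0,0,0,0,0,0,0,0,0,0,0,0,0,0,0,0,0,0]

```text
time: 10.05
tcp_pos: [0.44, 0.2032, 0.156]
orientation: [0.001, 0.672, 0.741, 0.001]
ft_force: [-0.4, -0.2, -2.6]
gripper_width: 0.0232
```

```bash
python3 - <<'E'
from fit import *
np.set_printoptions(suppress=True)
to([.4392,.2023,.151],5.3)
s=sense()['tcp_pos']*1000
hp=[s[0],s[1],s[2]+17,5.4,0,0];rp=[438.8,204,0,5.3,0,0]
a=[]
for c,(l,t,r,b) in(('side',(205,175,275,265)),('top',(180,170,250,260))):
    f=grab_frame(c);np.savez(c+'4.npz',**f)
    a.append(cv2.resize(f['img'][t:b,l:r],None,fx=5.6,fy=5.6,interpolation=cv2.INTER_CUBIC))
    h=pts(f,'head',hp)
    print(c,fit(h,hp,head,[0,1,2,3]),fit(h,hp,head,[0,1,2,3,4,5]))
    # orange tips in this picture
    W=cloud(f)*1000;hsv=cv2.cvtColor(f['img'],cv2.COLOR_RGB2HSV).astype(int)
    m=(abs(hsv[...,0]-10)<8)&(hsv[...,1]>110)&(np.hypot(W[...,0]-s[0],W[...,1]-s[1])<70)&(W[...,2]>55)
    P=W[m];L=local(np.array(hp),P);print(' orange n',len(P),'local med x',np.median(L[:,0]).round(1),'y span',np.percentile(L[:,1],[2,98]).round(1),'zmin',P[:,2].min().round(1))
cv2.imwrite('pics/a4.png',np.hstack(a)[...,::-1])
E
```

```text
t 10.05 tcp [0.44   0.2032 0.156 ] yaw 5.6 tilt [ 0.0032 -0.0008] F [-0.4 -0.2 -2.6] w 0.0232 q6 1.91
shift [-0.08 -0.09  0.5 ] roll 0.3
side (array([438.05, 203.67, 169.91,   6.96,   0.  ,   0.  ]), 395, np.float64(1.16)) (array([438.43, 204.17, 169.81,   7.02,   0.43,  -0.71]), 394, np.float64(1.18))
 orange n 53 local med x -3.9 y span [-37.8  36.8] zmin 67.2
top (array([438.67, 205.2 , 172.83,   3.78,   0.  ,   0.  ]), 189, np.float64(1.24)) (array([440.3 , 206.6 , 172.71,   4.54,   1.58,  -1.08]), 188, np.float64(1.29))
  return _methods._mean(a, axis=axis, dtype=dtype,
  ret = ret.dtype.type(ret / rcount)
Traceback (most recent call last):
IndexError: index -1 is out of bounds for axis 0 with size 0
```

Both cameras put the head within about 1 mm of the rack axis, with tips at about 70 mm. Going down 5 mm with a 1 mm x correction, then a visual check.

Emit:
play_rows:
  targets: [0,0.08,0.1,0,0,0.08,0.3,0,0,0.08,0.5,0,0,0.08,0.5,0,0,0.08,0.5,0]

```text
time: 10.78
tcp_pos: [0.4407, 0.2033, 0.1509]
orientation: [0.001, 0.672, 0.741, 0.001]
ft_force: [-0.8, 1.0, -2.6]
gripper_width: 0.0234
```

Emit:
play_rows:
  targets: [0,0,0,0,0,0,0,0,0,0,0,0,0,0,0,0,0,0,0,0]

```text
time: 11.4
tcp_pos: [0.4407, 0.2032, 0.1509]
orientation: [0.001, 0.672, 0.741, 0.001]
ft_force: [0.0, 0.8, -2.1]
gripper_width: 0.0233
```

```bash
python3 - <<'E'
from fit import *
np.set_printoptions(suppress=True)
to([.4405,.2032,.151],5.3)
s=sense()['tcp_pos']*1000
hp=[s[0],s[1],s[2]+17,5.4,0,0]
a=[]
for c,(l,t,r,b) in(('side',(205,175,275,265)),('top',(180,170,250,260))):
    f=grab_frame(c);np.savez(c+'5.npz',**f)
    a.append(cv2.resize(f['img'][t:b,l:r],None,fx=5.6,fy=5.6,interpolation=cv2.INTER_CUBIC))
    h=pts(f,'head',hp);p=fit(h,hp,head,[0,1,2,3,4,5])[0]
    tips=np.array([[0,33,-103],[0,-33,-103]])@Ro.from_euler('zyx',p[3:],degrees=True).as_matrix().T+p[:3]
    rk={'side':[438.66,203.44,-3.57,5.26,0,0],'top':[438.74,204.88,-1.47,5.1,0,0]}[c]
    mo=np.array([[0,33,55],[0,-33,55]])@Ro.from_euler('zyx',rk[3:],degrees=True).as_matrix().T+rk[:3]
    print(c,fit(h,hp,head,[0,1,2,3]),p,'tip-mouth a,d',(tips-mo).round(1).tolist())
cv2.imwrite('pics/a5.png',np.hstack(a)[...,::-1])
E
```

```text
t 11.4 tcp [0.4407 0.2032 0.1509] yaw 5.6 tilt [ 0.003  -0.0009] F [ 0.   0.8 -2.1] w 0.0233 q6 1.91
shift [-0.   -0.02 -0.01] roll 0.3
side (array([438.85, 203.01, 164.42,   5.98,   0.  ,   0.  ]), 391, np.float64(1.22)) [439.22 203.49 164.34   5.9    0.54  -0.79] tip-mouth a,d [[-0.8, -1.4, 9.5], [-0.0, -1.3, 10.3]]
top (array([438.59, 205.18, 167.54,   5.25,   0.  ,   0.  ]), 196, np.float64(1.26)) [439.33 206.68 166.7    6.48   1.44  -1.71] tip-mouth a,d [[-2.8, -1.4, 9.4], [-1.2, -1.2, 11.1]]
```

View pics/a5.png

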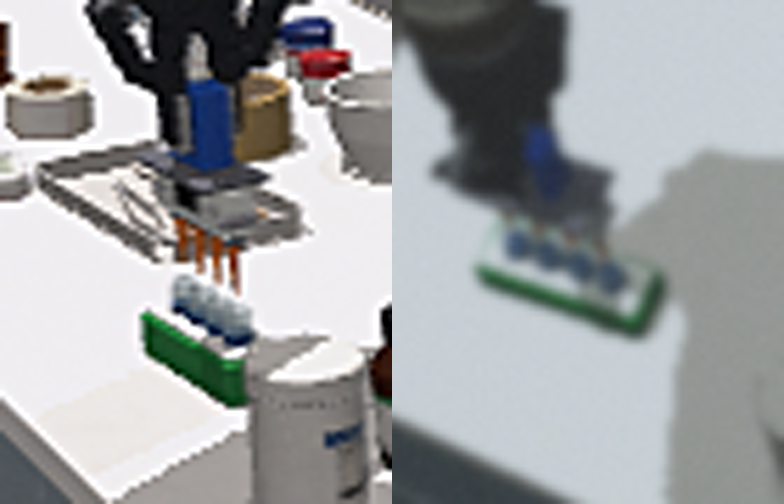

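The tips hang over the four vial mouths with about a 1 cm gap: side crop tips at (180–237,255–290), mouths at (185–240,285–320). One sub-millimetre trim, then check stillness and the jars.

Emit:
play_rows:
  targets: [0.06,0.06,0,0,0.06,0.06,0,0,0.06,0.06,0,0,0.06,0.06,0,0,0.06,0.06,0,0]

```text
time: 12.12
tcp_pos: [0.4413, 0.2039, 0.1509]
orientation: [0.001, 0.672, 0.741, 0.001]
ft_force: [0.6, -0.1, -3.0]
gripper_width: 0.0234
```

```bash
python3 - <<'E'
from fit import *
to([.4412,.2038,.151],5.3)
s=sense();print('qvel',np.abs(s['qvel']).max())
for c in('top','side'):
    f=grab_frame(c);W=cloud(f);W0=cloud(dict(np.load(c+'0.npz')))
    for n,(x,y,z,r) in {'tall':(.576,-.016,.11,.05),'brown':(.475,.012,.1,.035),'blue':(.406,0,.09,.05)}.items():
        g=lambda V:(lambda Q:(Q.mean(0)*1000).round(1))(V[(np.hypot(V[...,0]-x,V[...,1]-y)<r)&(abs(V[...,2]-z)<.012)])
        print(c,n,g(W0),g(W))
    p=s['tcp_pos']*1000;hp=[p[0],p[1],p[2]+17,5.4,0,0];print(c,fit(pts(f,'head',hp),hp,head,[0,1,2,3]))
E
```

```text
t 12.125 tcp [0.4413 0.2039 0.1509] yaw 5.6 tilt [ 0.0029 -0.0009] F [ 0.6 -0.1 -3. ] w 0.0234 q6 1.91
shift [-0.01 -0.01 -0.01] roll 0.3
qvel 0.0013429706197021116
top tall [575.6 -16.  108.1] [575.9 -15.9 108.3]
top brown [478.9  17.6  96.2] [478.4  17.1  95.7]
top blue [405.4  -1.3  88. ] [405.5  -1.1  88. ]
top (array([439.42, 206.62, 166.29,   5.08,   0.  ,   0.  ]), 191, np.float64(1.4))
side tall [572.5 -24.  105.6] [573.  -24.3 105.7]
side brown [477.3  12.3  93.7] [477.3  11.9  94.1]
side blue [403.3  -9.2  85.8] [403.3  -9.6  86. ]
side (array([439.36, 204.02, 164.63,   5.42,   0.  ,   0.  ]), 399, np.float64(1.15))
```

The jars haven't moved, the arm is still, and the head is centred. Handing in.

```bash
python3 -c "
from station import hand_in
print(hand_in())"
```

```text
the job is handed in; nothing more can be done
None
```

I pulled the blue-handled head straight up out of its cradle and carried it over the jars. I stopped with its four tips hovering over the vials and handed the job in at about 12.2 s, with the gripper still holding the head.

**Position:** in the last fits from both cameras, the head lies within about 1–2 mm of the rack's axis, with yaw matching to about 0.3°. The tips are about 10 mm above the vial mouths.

**Contact and stillness:** the wrist carries only the head's weight, roughly 2–3 N. The arm was still at the end, and the grip held at 23.4 mm opening.

**Jars:** all three are within 0.5–0.7 mm of where they started, which is measurement noise.

**Disagreements:** the two cameras differ by about 2–3 mm in absolute y and z, so I compared head and rack within each camera. A freer fit hinted at about a 1° tilt of the head. I trimmed the tips 0.6 mm along each of two axes as a compromise, but could not confirm or correct the tilt.

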